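# Release the lid stay and shut the drawer case

## Robot

A 6-joint arm with a two-finger parallel gripper is mounted at the origin on a cart in front of the work surface, level with it; the furniture and walls round the work are solid. World frame = base frame: x ahead of the robot, y to its left, z up, the work surface at z = 0. Lengths are in m, angles in degrees, forces in N, time in s.
With the tool pointing down it reaches from about 0.375 to 0.9 m from the base axis. Payload 3.1 kg.
Tool frame: the origin (TCP) lies between the finger pads; the fingertips stand 22 mm ahead of it and the grasp point (between the pads) lies 3 mm ahead of it; z points along the fingers, y is the line along which they close (so a half turn about z gives the same grasp; the last joint's range is limited). The gripper opens to 87 mm and grips with 3 to 60 N. Pads are 19 mm wide; open, the fingers measure 117 mm over their backs; the gripper's body (75 mm by 190 mm) begins 51 mm behind the grasp point.
Start: joints at [57.267, 30.224, 82.088, -0, 67.689, -10.227], TCP at [0.239, 0.577, 0.245] pointing down, gripper open.
Joint ranges: [-176.69, 176.69], [-43.24, 126.21], [12.49, 139.97], [-82, 262], [0, 151.66], [-163.58, 163.58]. Speed limits (degrees/s): [159.86, 159.86, 180, 180, 180, 180].

## Interface

Orientations are given as a 3x3 rotation matrix whose columns are the frame's x, y, z axes.
In Python, from rig import bot, capture, search_frame, outline_of, spot_point gives the robot as it stands.
- The arm moves only by the tool jog_arm, never from a script. Its argument "rows" is text: rows parted by semicolons, each of 7 numbers parted by spaces: the opening, from 0 (shut) to 1 (fully open), then the shift along the tool's x, y, z as a fraction of full scale, then the turn, a rotation vector about the tool's x, y, z as a fraction of full scale. A call has 1 to 20 rows; each row is the pose to reach, as a shift and turn from the pose commanded when the call began, along the tool's axes at that moment; what a row does not reach only later rows make up. Full scale, the value 1, is 0.5 m for a shift and pi/4 rad for a turn. A row lasts 1/12 s, in which the tool goes at most 41.7 mm and 7.16 degrees, less where a joint would pass 70% of its speed; a pose out of reach is approached as far as the arm can. A call with a number of a shift or a turn outside -1 to 1 is refused whole. A call with a gripper value outside its range is refused whole. The fingers move at their own pace and stop on an object; the grip force is fixed at half the most. Time passes only in rows, so rows that repeat a pose let the fingers close. It gives the time, the measured TCP pose, the force, the opening and the grip force at its end, in the units of the state.
- bot.read_state(): the state, without advancing time (a new reading comes with each control period).
- capture(name): name is "side" or "top"; returns a dict with "pixels" (480x640x3 uint8, red, green, blue), "fx", "fy", "cx", "cy" (pixels), "R" (3x3) and "t" (3): a world point X has camera coordinates R X + t. Camera axes: x right, y down, z forward; pixel columns grow to the right and rows downward; lengths in m; the calibration is good to about 2 mm. A picture is of the moment at which its call begins. There is no depth.
- bot.hand_in(): hands the job in; it is judged then, once.
Trained networks look in a picture, given as the dict that the camera call returned (one of the last four; its "shot" number tells which), for a name from the list of things; names that differ only in an ending like _2 or _b are one class to them, and where a whole thing is asked for, a point or a joint stands for the part that bears it (a point fixed in the world has none). Each returns a list of dicts, best first, with "conf" (0 to 1); they miss things now and then, are a little off and sometimes report something else, mostly with a low value. They report only what shows in the picture. A call takes as long as a camera call.
- search_frame(label, picture): "point" ([x, y, z] in m, in world coordinates, good to about 4 mm: the middle of the surface that is visible of it).
- outline_of(label, picture): "region" (480x640 bool, what is visible of it).
- spot_point(label, picture): "point" ([x, y, z] in m, in world coordinates, good to about 4 mm: a listed point, or the origin of a listed thing).
The state is a dict: "time_s": time; "joint_positions": joint angles; "qvel": joint speeds; "tau": joint torques, N m; "position": TCP position; "tcp_rot": TCP orientation; "force": force on the tool from outside, world axes, zero at the start; "moment": the same for the moment, N m; "opening": opening from 0.0 (shut) to 1.0 (fully open); "grasp_force": force on a finger pad.
Only numpy, scipy, OpenCV 4.12 (cv2) and the standard library are available. Lean on these libraries where they do the work, as an engineer would, in place of code of your own. Each camera call takes 0.05 s, during which the arm holds its last target. There are 200 camera calls.

## Task

The lid of the small grey drawer case is propped half open on its locked stay, the steel bar on the case's right-hand side. Raise the lid all the way until it leans back by itself and let go of it; then lift the freed stay up and over and fold it fully forward, take hold of the lid again and lower it fully shut without letting it drop. Leave the things around the case where they are.

Things in the scene. Friction and masses are not known exactly. Their poses are not given: they have to be found in the camera images.
- case: Fixed open-topped grey steel drawer case, 110 (x, depth) x 160 (y, width) x 70 mm high, walls 4 mm. Origin: centre of its underside on the worktop. Its own +x points from its front to the lid hinge on its far side, +y to its left, z up. Place and yaw vary. A reel of braid and a battery lie fixed on its floor. A tall black magnifier lamp stands fixed on its left: pass it close to the robot.
- lid (a joint): Angle (rad) of the aluminium lid (112 long x 164 wide x 6 mm, 0.2 kg) about its hinge on the far rim. 0 = shut flat on the rim, grows as it opens. Starts near 1.12, its side pin resting in the stay's hook. 1.83 = back stop, just past vertical, where it stays by its own weight; below about 1.55 it falls if released; a fall from over 0.2 is a drop.
- stay (a joint): Angle (rad) of the stay about its pivot on the right outer wall. 0 = upright, leaning 28 degrees back on its stop, where its weight keeps it; 0.49 vertical; 1.97 = folded, pointing forward past the case's front, 5 degrees above level. Past about 0.6 it falls forward by itself. Locked while the lid's pin bears in its hook; raising the lid 0.3 rad or more frees it.
- lid_pull (a point): Grasp point on the lid: centre of the round end of the steel pull tongue at the middle of its free edge. Tongue 12 mm thick along case y, round end 20 mm across, centred 34 mm beyond the lid's edge and 146 mm from the hinge. Moves with the lid. Pinched along case y from above, it can turn between the fingers while the lid swings.
- lid_hinge (a point): Middle of the lid's hinge line: case frame (0.055, 0, 0.070) m. At lid angle a the pull lies, in the case frame, at lid_hinge + (-0.146 cos a + 0.004 sin a, 0, 0.146 sin a + 0.004 cos a).
- stay_grip (a point): Grasp point on the stay's centre line, 62 mm from the pivot. The stay is a steel bar 10 mm thick along case y, 14 mm wide, about 95 mm long from its pivot; its 26 mm wide hooked end begins 76 mm from the pivot. It swings in a plane 16 mm outside the right wall. Moves with the stay. Can be pinched along case y from above.
- stay_hinge (a point): Pivot of the stay, case frame (-0.020, -0.096, 0.058) m, axis along case y. At stay angle b the stay points, in the case frame, along (sin(0.489 - b), 0, cos(0.489 - b)).
- flux_jar: Bystander: small open white jar, 46 mm across, 29 mm high, behind the case. Origin: centre of its underside.
- spool: Bystander: spool of black wire, 58 mm across, 48 mm high, standing behind the case. Origin: centre of its underside.
- usb_stick: Bystander: small dark USB stick, 19 x 58 x 9 mm, left of the case near the front edge. Origin: centre of its underside.
- pen: Bystander: marker pen, 17 x 135 x 16 mm, lying left of the case. Origin: centre of its underside.

How it is judged (in metres and radians):
On the way, in this order (a step that is already met when the one before it is completed fails the run):
1. the lid leans back on its stop and has been let go, the stay still up (value of joint lid above 1.7 rad and value of joint stay below 0.4 rad and contact force between the fingers and anything else below 0.3 N), for 0.2 s.
2. the stay is folded fully forward, the lid still leaning back (value of joint stay above 1.8 rad and value of joint lid above 1.55 rad), for 0.2 s.
At the end, for the whole second after the job is handed in: The lid is shut (within 0.05 rad) and at rest, and the stay lies folded forward (beyond 1.8 of 1.97 rad) (value of joint lid below 0.05 rad and value of joint stay above 1.8 rad and velocity of joint lid between -0.05 and 0.05 rad/s); the robot touches nothing.
It fails at once if the lid is dropped (falls faster than 5 rad/s) (velocity of joint lid below -5 rad/s).
It fails at once if a bystander is moved by more than 40 mm (distance of any of flux_jar, spool, usb_stick, pen from where it was at the start of the episode above 0.04 m).
It also fails if it takes over 64 s, if anything falls off the work surface, if the arm or the gripper's body presses on something with over 40 N, if the wrist force passes 120 N, or if a joint passes its speed limit or range.

## Working session

There is one attempt and no reset: what is moved stays moved. The work goes in short steps, Python scripts to look and compute and a tool call to move; the robot and the scene stay as the last step left them, time stands still between calls to the robot, and variables do not carry over. Pictures are saved under pics/ and viewed, at most 10 in all, crops included, and the job is handed in when it is done.

Besides the shell and the picture viewer there is one more tool, called as a command line: name --argument value ..., lists and objects as JSON in quotes. jog_arm: Moves the arm, as the interface text tells. Its arguments: {"type":"object","properties":{"rows":{"type":"string"}},"required":["rows"]}

```bash
ls; mkdir -p pics; python3 - <<'E'
from rig import bot,capture,search_frame,outline_of,spot_point
import cv2,numpy as np
s=bot.read_state();print(s['time_s'],s['position'],np.round(s['tcp_rot'],3).tolist(),s['opening'])
ims=[]
for n in('side','top'):
    c=capture(n);ims.append(c['pixels'])
    for l in('case','lid_pull','lid_hinge','stay_grip','stay_hinge','flux_jar','spool','usb_stick','pen'):
        r=spot_point(l,c);print(n,l,[(np.round(q['point'],4).tolist(),round(q['conf'],2)) for q in r[:2]])
im=np.vstack(ims)[...,::-1]
cv2.imwrite('pics/a.png',cv2.resize(np.hstack(ims)[...,::-1],(800,300)))
cv2.imwrite('pics/side.png',ims[0][...,::-1]);cv2.imwrite('pics/top.png',ims[1][...,::-1])
E
```

```text
pics
0.0 [0.23884537 0.5768116  0.24355753] [[-0.924, 0.383, -0.001], [0.383, 0.924, -0.002], [0.0, -0.002, -1.0]] 0.9951080263084494
side case [([0.5366, -0.2471, -0.0041], 0.67)]
side lid_pull [([0.5304, -0.2478, 0.2032], 0.61), ([0.7401, -0.1278, -0.0005], 0.2)]
side lid_hinge [([0.5884, -0.2561, 0.0672], 0.79), ([0.472, 0.0584, 0.0015], 0.41)]
side stay_grip [([0.5365, -0.3401, 0.1128], 0.69)]
side stay_hinge [([0.5068, -0.3372, 0.0561], 0.66)]
side flux_jar [([0.7355, -0.1274, 0.002], 0.8)]
side spool [([0.7589, -0.2195, 0.0009], 0.84), ([0.5077, -0.3404, 0.0597], 0.33)]
side usb_stick [([0.4715, 0.0568, -0.0007], 0.52)]
side pen [([0.5822, -0.0408, 0.0001], 0.7)]
top case [([0.5357, -0.2471, -0.0029], 0.77)]
top lid_pull [([0.5277, -0.2446, 0.1993], 0.71)]
top lid_hinge [([0.5862, -0.2541, 0.0718], 0.55)]
top stay_grip [([0.5318, -0.3393, 0.1186], 0.63)]
top stay_hinge [([0.5092, -0.339, 0.0612], 0.55)]
top flux_jar [([0.738, -0.1273, -0.0002], 0.52)]
top spool [([0.7596, -0.2174, 0.0006], 0.77)]
top usb_stick [([0.4668, 0.0593, 0.0003], 0.58)]
top pen [([0.5815, -0.0406, -0.0004], 0.88)]
```

View pics/side.png

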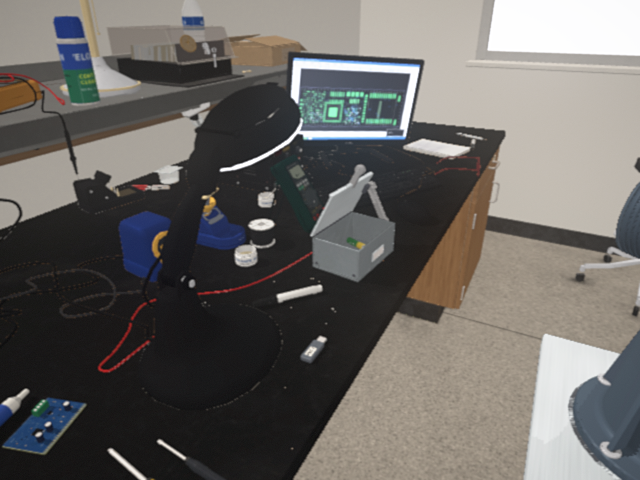

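View pics/top.png

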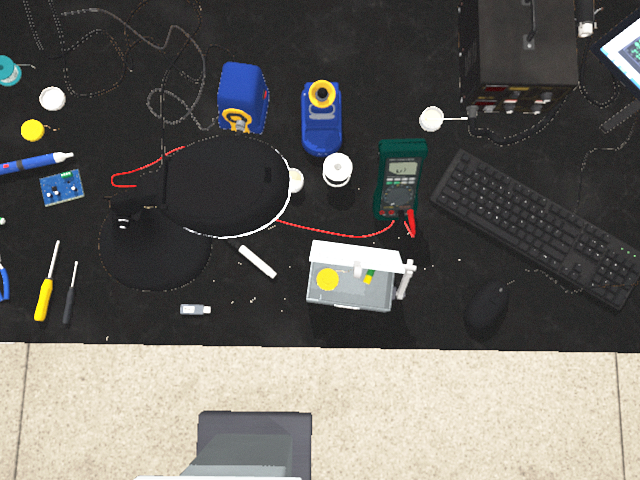

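```bash
cat > h.py <<'E'
import numpy as np
from scipy.spatial.transform import Rotation as Ro
from scipy.optimize import least_squares
from rig import bot
a=1.12
M=[((0,0),[(.5366,-.2471),(.5357,-.2471)]),((.055-.146*np.cos(a)+.004*np.sin(a),0),[(.5304,-.2478),(.5277,-.2446)]),
((.055,0),[(.5884,-.2561),(.5862,-.2541)]),((.009,-.096),[(.5365,-.3401),(.5318,-.3393)]),((-.02,-.096),[(.5068,-.3372),(.5092,-.339)])]
def R2(y):return np.array([[np.cos(y),-np.sin(y)],[np.sin(y),np.cos(y)]])
sol=least_squares(lambda p:np.concatenate([p[:2]+R2(p[2])@np.array(c)-np.array(m) for c,ms in M for m in ms]),[.53,-.25,0]).x
def W(c):return np.append(sol[:2]+R2(sol[2])@np.array(c[:2]),c[2])
def pull(a):return np.array([.055-.146*np.cos(a)+.004*np.sin(a),0,.07+.146*np.sin(a)+.004*np.cos(a)])
def grip(b,r=.062):return np.array([-.02+r*np.sin(.489-b),-.096,.058+r*np.cos(.489-b)])
def Rtool(tilt=0):  # tilt>0: body leans to the robot (-case x)
    c=np.r_[R2(sol[2])[:,0],0];y=np.r_[R2(sol[2])[:,1],0]
    z=np.sin(tilt)*c+np.array([0,0,-np.cos(tilt)]);return np.column_stack([np.cross(y,z),y,z])
def row(pg,R,s=None,g=.003):  # grasp point world -> row numbers
    s=s or bot.read_state();p=pg-R[:,2]*g;R0=np.array(s['tcp_rot'])
    return np.round(np.r_[R0.T@(p-s['position'])/.5,Ro.from_matrix(R0.T@R).as_rotvec()/(np.pi/4)],3)
E
python3 - <<'E'
from h import *
print(sol,np.degrees(sol[2]))
R0=np.array(bot.read_state()['tcp_rot'])
print(row(np.array([.37,.15,.32]),R0), row(np.array([.40,-.08,.33]),R0))
print(W(pull(1.12)))
E
```

```text
[ 0.53510552 -0.24624328 -0.10259304] -5.878148125364409
[-0.569 -0.69  -0.157  0.     0.     0.   ] [-0.8   -1.092 -0.177  0.     0.     0.   ]
[ 0.53012262 -0.24573026  0.20315739]
```

jog_arm --rows "1 -0.569 -0.69 -0.157 0 0 0;1 -0.569 -0.69 -0.157 0 0 0;1 -0.569 -0.69 -0.157 0 0 0;1 -0.569 -0.69 -0.157 0 0 0;1 -0.569 -0.69 -0.157 0 0 0;1 -0.569 -0.69 -0.157 0 0 0;1 -0.569 -0.69 -0.157 0 0 0;1 -0.569 -0.69 -0.157 0 0 0;1 -0.569 -0.69 -0.157 0 0 0;1 -0.569 -0.69 -0.157 0 0 0;1 -0.569 -0.69 -0.157 0 0 0;1 -0.569 -0.69 -0.157 0 0 0;1 -0.569 -0.69 -0.157 0 0 0;1 -0.569 -0.69 -0.157 0 0 0;1 -0.569 -0.69 -0.157 0 0 0;1 -0.569 -0.69 -0.157 0 0 0"

```text
time_s: 2.33
position: [0.3692, 0.1511, 0.3227]
tcp_rot: [[-0.925, 0.38, -0.001], [0.38, 0.925, 0.0], [0.001, -0.0, -1.0]]
force: [0.2, 0.2, 0.8]
opening: 0.999
grasp_force: 0.0
```

```bash
python3 - <<'E'
from h import *
s=bot.read_state();print(s['time_s'],s['position'],s['joint_positions'],s['force'])
print(row(np.array([.40,-.24,.32]),Rtool(0)))
E
```

```text
2.3333 [0.369165   0.1510642  0.32273279] [ 6.08171982e+00  6.15082178e+00  1.05866226e+02  2.22567694e-02
  6.80375238e+01 -6.15804467e+01] [0.1728225  0.18193976 0.7627437 ]
[-0.354 -0.7   -0.001  0.    -0.001 -0.366]
```

jog_arm --rows "1 -0.354 -0.7 0 0 0 -0.366;1 -0.354 -0.7 0 0 0 -0.366;1 -0.354 -0.7 0 0 0 -0.366;1 -0.354 -0.7 0 0 0 -0.366;1 -0.354 -0.7 0 0 0 -0.366;1 -0.354 -0.7 0 0 0 -0.366;1 -0.354 -0.7 0 0 0 -0.366;1 -0.354 -0.7 0 0 0 -0.366;1 -0.354 -0.7 0 0 0 -0.366;1 -0.354 -0.7 0 0 0 -0.366;1 -0.354 -0.7 0 0 0 -0.366;1 -0.354 -0.7 0 0 0 -0.366;1 -0.354 -0.7 0 0 0 -0.366;1 -0.354 -0.7 0 0 0 -0.366"

```text
time_s: 3.5
position: [0.3994, -0.239, 0.3226]
tcp_rot: [[-0.995, 0.102, -0.001], [0.102, 0.995, 0.002], [0.001, 0.001, -1.0]]
force: [0.1, 0.0, -0.5]
opening: 1.001
grasp_force: 0.0
```

```bash
python3 - <<'E'
from h import *
from rig import capture,spot_point
import cv2
s=bot.read_state();print(s['time_s'],s['position'])
cs={n:capture(n) for n in('side','top')}
for n,c in cs.items():
    for l in('case','lid_pull','lid_hinge','stay_hinge'):
        r=spot_point(l,c);print(n,l,[(np.round(q['point'],4).tolist(),round(q['conf'],2)) for q in r[:1]])
a=cs['side']['pixels'][100:320,240:560];b=cs['top']['pixels'][200:420,220:540]
cv2.imwrite('pics/b.png',cv2.resize(np.vstack([a,b])[...,::-1],(436,600)) if 0 else cv2.resize(np.hstack([a,b])[...,::-1],(800,275)))
print(row(W(pull(1.12))+[0,0,.06],Rtool(0)),row(W(pull(1.12)),Rtool(0)))
E
```

```text
3.5 [ 0.39944838 -0.23903668  0.32264685]
side case [([0.5345, -0.2457, -0.0018], 0.68)]
side lid_pull [([0.5289, -0.2463, 0.2028], 0.74)]
side lid_hinge [([0.5895, -0.2558, 0.0683], 0.88)]
side stay_hinge [([0.5063, -0.3384, 0.0573], 0.84)]
top case [([0.5335, -0.2471, -0.0026], 0.6)]
top lid_pull [([0.5243, -0.2445, 0.2], 0.63)]
top lid_hinge [([0.5936, -0.2528, 0.0721], 0.93)]
top stay_hinge [([0.5125, -0.3396, 0.0614], 0.85)]
[-0.261  0.018  0.114 -0.     0.    -0.003] [-0.261  0.018  0.234 -0.     0.    -0.003]
```

View pics/b.png

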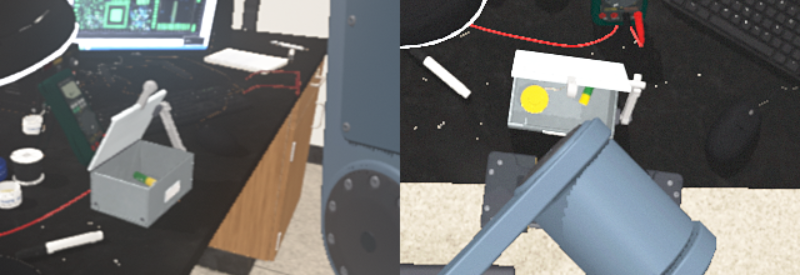

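jog_arm --rows "0.7 -0.2 0.02 0.06 0 0 0;0.7 -0.26 0.02 0.114 0 0 0;0.7 -0.26 0.02 0.114 0 0 0;0.7 -0.26 0.02 0.114 0 0 0;0.7 -0.26 0.02 0.114 0 0 0;0.7 -0.26 0.02 0.114 0 0 0;0.7 -0.26 0.02 0.114 0 0 0;0.7 -0.26 0.02 0.114 0 0 0"

```text
time_s: 4.67
position: [0.5289, -0.2452, 0.2669]
tcp_rot: [[-0.994, 0.106, 0.0], [0.106, 0.994, -0.0], [-0.0, -0.0, -1.0]]
force: [-0.5, -0.5, 0.2]
opening: 0.704
grasp_force: 0.0
```

```bash
python3 - <<'E'
from h import *
from rig import capture,spot_point
import cv2
s=bot.read_state();print(s['time_s'],s['position'])
c=capture('side');im=c['pixels'].copy()
r=spot_point('lid_pull',c);print(r[:1])
for a in (1.12,):
  for P in (W(pull(a)),W([.055,0,.07]),W(grip(0)),W([-.02,-.096,.058])):
    q=c['R']@P+c['t'];cv2.circle(im,(int(c['fx']*q[0]/q[2]+c['cx']),int(c['fy']*q[1]/q[2]+c['cy'])),2,(255,0,0),-1)
cv2.imwrite('pics/c.png',cv2.resize(im[100:300,260:480,::-1],(660,600),interpolation=cv2.INTER_CUBIC))
print(row(W(pull(1.12)),Rtool(0)))
E
```

```text
4.6667 [ 0.52889867 -0.24517695  0.26691261]
[{'point': [0.5287, -0.2455, 0.2019], 'conf': 0.89}]
[-0.002 -0.001  0.122 -0.001  0.001 -0.005]
```

View pics/c.png

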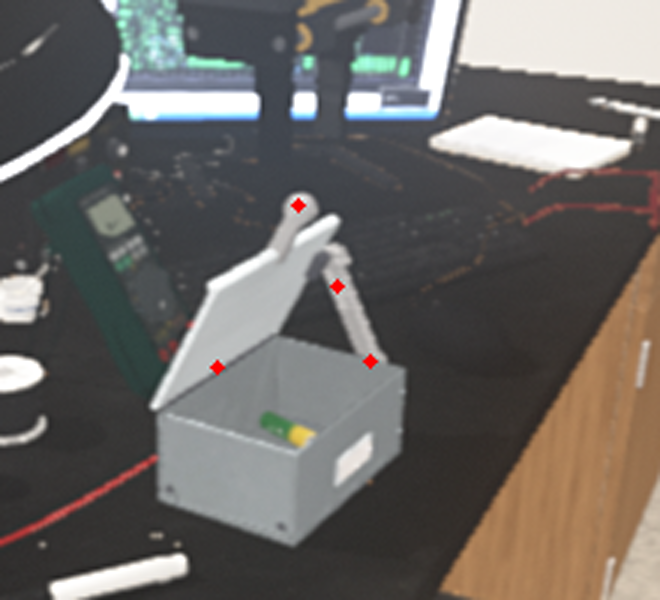

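jog_arm --rows "0.7 -0.002 0 0.06 0 0 0;0.7 -0.002 0 0.122 0 0 0;0.7 -0.002 0 0.122 0 0 0;0.7 -0.002 0 0.122 0 0 0;0 -0.002 0 0.122 0 0 0;0 -0.002 0 0.122 0 0 0;0 -0.002 0 0.122 0 0 0;0 -0.002 0 0.122 0 0 0;0 -0.002 0 0.122 0 0 0;0 -0.002 0 0.122 0 0 0"

```text
time_s: 5.6
position: [0.531, -0.2453, 0.2056]
tcp_rot: [[-0.994, 0.105, 0.001], [0.105, 0.994, -0.001], [-0.001, -0.001, -1.0]]
force: [0.5, -0.2, -0.3]
opening: 0.331
grasp_force: 0.0
```

```bash
cat > arc.py <<'E'
from h import *
import sys
a0,a1,n=float(sys.argv[1]),float(sys.argv[2]),int(sys.argv[3])
s=bot.read_state();print(s['time_s'],s['position'],s['force'],s['opening'],s['grasp_force'])
R0=np.array(s['tcp_rot']); p0=W(pull(a0))
err=R0.T@(s['position']+R0[:,2]*.003-p0);print('err mm',err*1e3)
for a in np.linspace(a0,a1,n+1)[1:]:
    print(' '.join('%.3f'%v for v in R0.T@(W(pull(a))-p0)/.5)+' 0 0 0',round(a,2))
E
python3 arc.py 1.12 1.82 12
```

```text
5.6 [ 0.53104715 -0.24525121  0.20563131] [ 0.53551894 -0.23253476 -0.34054733] 0.33055283130109697 0.0
err mm [-0.87122705  0.57223951  0.5265371 ]
-0.016 0.000 -0.007 0 0 0 1.18
-0.032 0.000 -0.012 0 0 0 1.24
-0.048 0.000 -0.017 0 0 0 1.3
-0.065 0.000 -0.020 0 0 0 1.35
-0.082 0.000 -0.023 0 0 0 1.41
-0.099 0.000 -0.025 0 0 0 1.47
-0.116 0.000 -0.026 0 0 0 1.53
-0.133 0.000 -0.025 0 0 0 1.59
-0.150 0.000 -0.024 0 0 0 1.64
-0.167 0.000 -0.022 0 0 0 1.7
-0.183 0.000 -0.019 0 0 0 1.76
-0.200 0.001 -0.015 0 0 0 1.82
```

jog_arm --rows "0 0 0 0 0 0 0;0 0 0 0 0 0 0;0 0 0 0 0 0 0;0 0 0 0 0 0 0;0 0 0 0 0 0 0;0 0 0 0 0 0 0"

```text
time_s: 6.1
position: [0.5309, -0.2464, 0.2052]
tcp_rot: [[-0.994, 0.105, 0.0], [0.105, 0.994, -0.002], [-0.001, -0.002, -1.0]]
force: [-1.5, -5.2, -1.6]
opening: 0.134
grasp_force: 30.0
```

jog_arm --rows "0 -0.016 0 -0.007 0 0 0;0 -0.032 0 -0.012 0 0 0;0 -0.048 0 -0.017 0 0 0;0 -0.065 0 -0.020 0 0 0;0 -0.082 0 -0.023 0 0 0;0 -0.099 0 -0.025 0 0 0;0 -0.116 0 -0.026 0 0 0;0 -0.133 0 -0.025 0 0 0;0 -0.150 0 -0.024 0 0 0;0 -0.167 0 -0.022 0 0 0;0 -0.183 0 -0.019 0 0 0;0 -0.2 0 -0.015 0 0 0;0 -0.2 0 -0.015 0 0 0;0 -0.2 0 -0.015 0 0 0"

```text
time_s: 7.27
position: [0.6301, -0.2576, 0.2123]
tcp_rot: [[-0.994, 0.105, -0.001], [0.105, 0.994, -0.003], [0.001, -0.003, -1.0]]
force: [-1.7, -6.0, -0.8]
opening: 0.139
grasp_force: 30.0
```

```bash
python3 arc.py 1.82 1.83 1
```

```text
7.2667 [ 0.63006633 -0.25756308  0.21234833] [-1.68993416 -6.00075435 -0.80053198] 0.13936225601907176 30.00192660623668
err mm [-0.7393642  -1.53817841  1.15900833]
-0.003 0.000 0.001 0 0 0 1.83
```

jog_arm --rows "0.6 0 0 0 0 0 0;0.6 0 0 0 0 0 0;0.6 0 0 0 0 0 0;0.6 0 0 0 0 0 0;0.6 0 0 0 0 0 0;0.6 0 0 0 0 0 0;0.6 0 0 0 0 0 0;0.6 0 0 0 0 0 0;0.6 0 0 -0.06 0 0 0;0.6 0 0 -0.12 0 0 0;0.6 0 0 -0.18 0 0 0;0.6 0 0 -0.18 0 0 0;0.6 0 0 -0.18 0 0 0"

```text
time_s: 8.35
position: [0.6313, -0.2562, 0.3054]
tcp_rot: [[-0.994, 0.105, 0.005], [0.105, 0.994, -0.003], [-0.005, -0.002, -1.0]]
force: [-0.0, -0.2, 0.1]
opening: 0.6
grasp_force: 0.0
```

```bash
python3 - <<'E'
from h import *
from rig import capture,spot_point
import cv2
s=bot.read_state();print(s['time_s'],s['position'],s['force'])
cs={n:capture(n) for n in('side','top')}
for n,c in cs.items():
    for l in('lid_pull','stay_grip'):
        r=spot_point(l,c);print(n,l,[(np.round(q['point'],4).tolist(),round(q['conf'],2)) for q in r[:1]])
print(W(pull(1.83)),W(grip(0)))
a=cs['side']['pixels'][60:300,240:480];b=cs['top']['pixels'][160:400,240:480]
cv2.imwrite('pics/d.png',cv2.resize(np.hstack([a,b])[...,::-1],(800,400),interpolation=cv2.INTER_CUBIC))
for t in (0,.4):
  for P in (W([-.03,-.096,.28]),W(grip(0))+[0,0,.08],W(grip(0))): print(t,row(P,Rtool(t)))
E
```

```text
8.35 [ 0.63134129 -0.25618747  0.3053542 ] [-0.03450145 -0.2094107   0.05263421]
side lid_pull [([0.6313, -0.2582, 0.2095], 0.74)]
side stay_grip [([0.5358, -0.3426, 0.1131], 0.76)]
top lid_pull [([0.629, -0.2572, 0.2054], 0.76)]
top stay_grip [([0.5344, -0.3395, 0.119], 0.78)]
[ 0.630887   -0.25610441  0.21009754] [ 0.53434996 -0.34267293  0.11273379]
0 [ 0.249 -0.194  0.036  0.002 -0.004 -0.004]
0 [ 0.17  -0.194  0.21   0.002 -0.004 -0.004]
0 [ 0.17  -0.194  0.37   0.002 -0.004 -0.004]
0.4 [ 0.252 -0.194  0.036  0.001 -0.513 -0.004]
0.4 [ 0.173 -0.194  0.211  0.001 -0.513 -0.004]
0.4 [ 0.172 -0.194  0.371  0.001 -0.513 -0.004]
```

View pics/d.png

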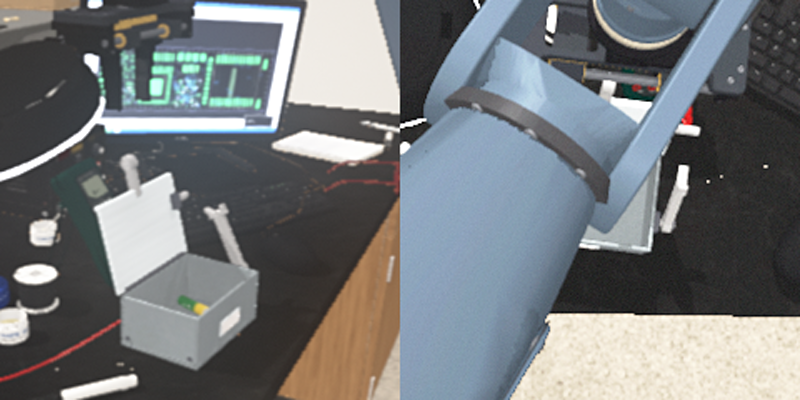

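```bash
python3 - <<'E'
from h import *
R=Rtool(.25)
for P in (W([-.0,-.096,.30]),W(grip(0))+[0,0,.08],W(grip(0))): print(row(P,R))
E
```

```text
[ 0.191 -0.194 -0.004  0.001 -0.322 -0.004]
[ 0.172 -0.194  0.21   0.001 -0.322 -0.004]
[ 0.171 -0.194  0.37   0.001 -0.322 -0.004]
```

jog_arm --rows "0.6 0.08 -0.08 0 0 -0.15 0;0.6 0.19 -0.194 0 0 -0.322 0;0.6 0.19 -0.194 0 0 -0.322 0;0.6 0.19 -0.194 0 0 -0.322 0;0.6 0.19 -0.194 0 0 -0.322 0;0.6 0.172 -0.194 0.07 0 -0.322 -0.004;0.6 0.172 -0.194 0.14 0 -0.322 -0.004;0.6 0.172 -0.194 0.21 0 -0.322 -0.004;0.6 0.172 -0.194 0.21 0 -0.322 -0.004;0.6 0.172 -0.194 0.21 0 -0.322 -0.004"

```text
time_s: 9.48
position: [0.5351, -0.3415, 0.1956]
tcp_rot: [[-0.964, 0.101, 0.246], [0.098, 0.995, -0.022], [-0.247, 0.003, -0.969]]
force: [1.1, -0.3, 1.2]
opening: 0.6
grasp_force: 0.0
```

```bash
python3 - <<'E'
from h import *
s=bot.read_state();print(s['time_s'],s['position'],s['force'])
print(row(W(grip(0)),Rtool(.25)))
E
```

```text
9.4833 [ 0.53505092 -0.34153022  0.19556528] [ 1.06051924 -0.28500594  1.1570014 ]
[ 0.042 -0.003  0.154  0.005 -0.001  0.001]
```

jog_arm --rows "0.6 0.02 -0.003 0.077 0 0 0;0.6 0.042 -0.003 0.154 0 0 0;0.6 0.042 -0.003 0.154 0 0 0;0.6 0.042 -0.003 0.154 0 0 0;0 0.042 -0.003 0.154 0 0 0;0 0.042 -0.003 0.154 0 0 0;0 0.042 -0.003 0.154 0 0 0;0 0.042 -0.003 0.154 0 0 0;0 0.042 -0.003 0.154 0 0 0;0 0.042 -0.003 0.154 0 0 0;0 0.042 -0.003 0.154 0 0 0;0 0.042 -0.003 0.154 0 0 0;0 0.042 -0.003 0.154 0 0 0;0 0.042 -0.003 0.154 0 0 0"

```text
time_s: 10.65
position: [0.5335, -0.3436, 0.1181]
tcp_rot: [[-0.963, 0.102, 0.249], [0.099, 0.995, -0.024], [-0.25, 0.001, -0.968]]
force: [0.2, 3.6, 6.1]
opening: 0.108
grasp_force: 30.0
```

```bash
python3 - <<'E'
from h import *
s=bot.read_state();print(s['time_s'],s['position'],s['force'],s['opening'],s['grasp_force'])
R0=np.array(s['tcp_rot']);p=s['position']+R0[:,2]*.003
print('err',R0.T@(p-W(grip(0)))*1e3)
n=16;R1=Rtool(.25)
for b in np.linspace(0,1.95,n+1)[1:]:
    R=Rtool(.25*(1-b/1.95))
    d=R1.T@((W(grip(b))-.003*R[:,2])-(W(grip(0))-.003*R1[:,2]))/.5
    print('0 '+' '.join('%.3f'%v for v in np.r_[d,Ro.from_matrix(R1.T@R).as_rotvec()/(np.pi/4)])+';',end='')
E
```

```text
10.65 [ 0.53350474 -0.34356135  0.11811522] [0.22726282 3.60315912 6.11695667] 0.10799136813737949 30.0000376967364
err [-0.62102533 -0.96280109 -2.39915394]
0 0.012 0.000 -0.009 0.000 0.020 -0.000;0 0.024 -0.000 -0.017 -0.000 0.040 -0.000;0 0.038 0.000 -0.024 0.000 0.060 0.000;0 0.052 -0.000 -0.028 0.000 0.080 -0.000;0 0.067 0.000 -0.031 0.000 0.099 -0.000;0 0.082 -0.000 -0.032 0.000 0.119 -0.000;0 0.097 -0.000 -0.032 0.000 0.139 -0.000;0 0.112 -0.000 -0.029 0.000 0.159 -0.000;0 0.126 -0.000 -0.024 0.000 0.179 -0.000;0 0.140 -0.000 -0.018 0.000 0.199 -0.000;0 0.153 -0.000 -0.010 0.000 0.219 -0.000;0 0.164 -0.000 -0.001 0.000 0.239 0.000;0 0.175 -0.000 0.010 0.000 0.259 -0.000;0 0.184 -0.000 0.021 0.000 0.279 0.000;0 0.192 -0.000 0.034 0.000 0.298 -0.000;0 0.198 -0.000 0.048 0.000 0.318 -0.000;
```

jog_arm --rows "0 0.012 0 -0.009 0 0.02 0;0 0.024 0 -0.017 0 0.04 0;0 0.038 0 -0.024 0 0.06 0;0 0.052 0 -0.028 0 0.08 0;0 0.067 0 -0.031 0 0.1 0;0 0.082 0 -0.032 0 0.12 0;0 0.097 0 -0.032 0 0.14 0;0 0.112 0 -0.029 0 0.16 0;0 0.126 0 -0.024 0 0.18 0;0 0.14 0 -0.018 0 0.2 0;0 0.153 0 -0.01 0 0.22 0;0 0.164 0 0 0 0.24 0;0 0.175 0 0.01 0 0.26 0;0 0.184 0 0.021 0 0.28 0;0 0.192 0 0.034 0 0.3 0;0 0.198 0 0.048 0 0.318 0;0 0.198 0 0.048 0 0.318 0;0 0.198 0 0.048 0 0.318 0"

```text
time_s: 12.15
position: [0.433, -0.3315, 0.0687]
tcp_rot: [[-0.995, 0.098, -0.019], [0.097, 0.995, 0.011], [0.02, 0.009, -1.0]]
force: [-27.8, -1.4, 14.7]
opening: 0.11
grasp_force: 30.0
```

```bash
python3 - <<'E'
from h import *
s=bot.read_state();print(s['time_s'],s['position'],s['force'],s['opening'],s['grasp_force'])
R0=np.array(s['tcp_rot']);p=s['position']+R0[:,2]*.003
print('err',R0.T@(p-W(grip(1.95)))*1e3)
E
```

```text
12.15 [ 0.4330304  -0.33150325  0.06868072] [-27.82564738  -1.40369237  14.74783595] 0.11003912600847214 30.000857189297676
err [11.25185447  0.82341097 -0.65492652]
```

jog_arm --rows "0.35 0 0 0 0 0 0;0.35 0 0 0 0 0 0;0.35 0 0 0 0 0 0;0.35 0 0 0 0 0 0;0.35 0 0 0 0 0 0;0.35 0 0 0 0 0 0"

```text
time_s: 12.65
position: [0.4446, -0.3355, 0.0697]
tcp_rot: [[-0.995, 0.101, 0.004], [0.101, 0.995, -0.001], [-0.004, -0.001, -1.0]]
force: [0.5, -0.0, 0.5]
opening: 0.336
grasp_force: 0.0
```

```bash
python3 - <<'E'
from h import *
from rig import capture,spot_point
import cv2
s=bot.read_state();print(s['time_s'],s['position'],s['force'],s['opening'])
R0=np.array(s['tcp_rot']);p=s['position']+R0[:,2]*.003
print('err',R0.T@(p-W(grip(1.95)))*1e3)
cs={n:capture(n) for n in('side','top')}
for n,c in cs.items():
    for l in('lid_pull','stay_grip'):
        r=spot_point(l,c);print(n,l,[(np.round(q['point'],4).tolist(),round(q['conf'],2)) for q in r[:1]])
print(W(pull(1.83)),W(grip(1.97)))
a=cs['side']['pixels'][100:300,280:480];b=cs['top']['pixels'][160:360,240:440]
cv2.imwrite('pics/e.png',cv2.resize(np.hstack([a,b])[...,::-1],(800,400),interpolation=cv2.INTER_CUBIC))
E
```

```text
12.65 [ 0.44457193 -0.33551209  0.06969313] [ 0.50854012 -0.04513703  0.50134822] 0.3360755809743295
err [-0.72750216 -2.07683686 -1.89470171]
side lid_pull [([0.6345, -0.2599, 0.2085], 0.63)]
side stay_grip [([0.4484, -0.3312, 0.0649], 0.69)]
top lid_pull [([0.6294, -0.2583, 0.2097], 0.72)]
top stay_grip []
[ 0.630887   -0.25610441  0.21009754] [ 0.4439535  -0.33336621  0.06355989]
```

View pics/e.png

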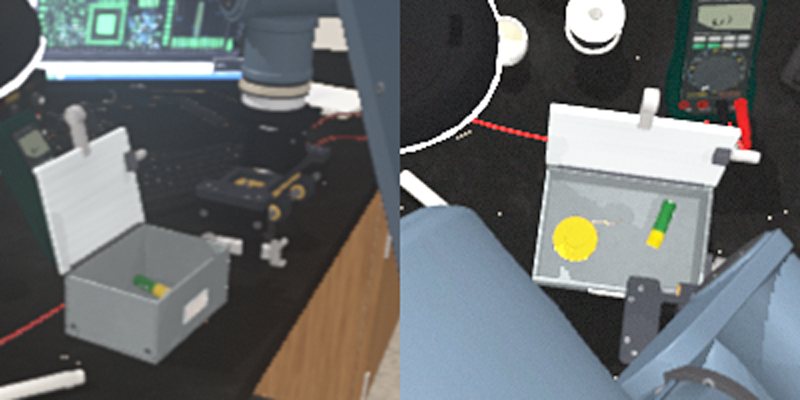

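Stay folded forward (side crop around (240,245)), lid still leaning back. Lift away and return to the pull.

jog_arm --rows "0.35 0 0 -0.08 0 0 0;0.45 0 0 -0.16 0 0 0;0.6 0 0 -0.24 0 0 0;0.6 0 0 -0.32 0 0 0;0.6 0 0 -0.4 0 0 0;0.6 0 0 -0.48 0 0 0;0.6 0 0 -0.5 0 0 0;0.6 0 0 -0.5 0 0 0;0.6 0 0 -0.5 0 0 0"

```text
time_s: 13.7
position: [0.4429, -0.3348, 0.3195]
tcp_rot: [[-0.995, 0.102, 0.003], [0.102, 0.995, -0.001], [-0.003, -0.0, -1.0]]
force: [0.2, 0.1, -1.4]
opening: 0.597
grasp_force: 0.0
```

```bash
python3 - <<'E'
from h import *
s=bot.read_state();print(s['time_s'],s['position'],s['force'])
for dz in (.08,0):print(row(W(pull(1.83))+[0,0,dz],Rtool(0)))
E
```

```text
13.7 [ 0.44288353 -0.33478122  0.31948011] [ 0.1923806   0.10361758 -1.44454337]
[-0.358  0.195  0.054 -0.     0.004  0.   ]
[-0.357  0.195  0.214 -0.     0.004  0.   ]
```

jog_arm --rows "0.6 -0.07 0.04 0 0 0 0;0.6 -0.14 0.08 0 0 0 0;0.6 -0.21 0.12 0.01 0 0 0;0.6 -0.28 0.16 0.02 0 0 0;0.6 -0.357 0.192 0.05 0 0 0;0.6 -0.357 0.192 0.054 0 0 0;0.6 -0.357 0.192 0.054 0 0 0;0.6 -0.357 0.192 0.054 0 0 0;0.6 -0.357 0.192 0.13 0 0 0;0.6 -0.357 0.192 0.2 0 0 0;0.6 -0.357 0.192 0.214 0 0 0;0.6 -0.357 0.192 0.214 0 0 0;0.6 -0.357 0.192 0.214 0 0 0"

```text
time_s: 14.78
position: [0.6304, -0.259, 0.2141]
tcp_rot: [[-0.995, 0.103, 0.003], [0.103, 0.995, -0.001], [-0.003, -0.001, -1.0]]
force: [0.4, 0.3, 0.8]
opening: 0.6
grasp_force: 0.0
```

jog_arm --rows "0 0 0 0 0 0 0;0 0 0 0 0 0 0;0 0 0 0 0 0 0;0 0 0 0 0 0 0;0 0 0 0 0 0 0;0 0 0 0 0 0 0;0 0 0 0 0 0 0;0 0 0 0 0 0 0;0 0 0 0 0 0 0;0 0 0 0 0 0 0;0 0 0 0 0 0 0;0 0 0 0 0 0 0"

```text
time_s: 15.78
position: [0.6309, -0.2579, 0.2134]
tcp_rot: [[-0.995, 0.102, 0.003], [0.102, 0.995, -0.001], [-0.003, -0.0, -1.0]]
force: [-0.8, -0.2, 1.0]
opening: 0.133
grasp_force: 30.0
```

```bash
python3 arc.py 1.83 1.0 16
```

```text
15.7833 [ 0.6309405  -0.2578751   0.21335614] [-0.82161829 -0.22859866  0.95752003] 0.1333937648910865 29.994099665955083
err mm [-0.24468045 -1.75652012 -0.25752088]
0.015 0.000 -0.004 0 0 0 1.78
0.029 0.000 -0.007 0 0 0 1.73
0.044 0.000 -0.010 0 0 0 1.67
0.059 0.000 -0.011 0 0 0 1.62
0.075 0.000 -0.012 0 0 0 1.57
0.090 0.000 -0.012 0 0 0 1.52
0.105 0.000 -0.011 0 0 0 1.47
0.120 0.000 -0.010 0 0 0 1.42
0.135 0.000 -0.008 0 0 0 1.36
0.150 0.000 -0.005 0 0 0 1.31
0.164 0.000 -0.001 0 0 0 1.26
0.179 0.000 0.004 0 0 0 1.21
0.193 0.000 0.009 0 0 0 1.16
0.207 0.000 0.015 0 0 0 1.1
0.221 0.000 0.022 0 0 0 1.05
0.234 0.000 0.029 0 0 0 1.0
```

jog_arm --rows "0 0.015 0 -0.004 0 0 0;0 0.029 0 -0.007 0 0 0;0 0.044 0 -0.01 0 0 0;0 0.059 0 -0.011 0 0 0;0 0.075 0 -0.012 0 0 0;0 0.09 0 -0.012 0 0 0;0 0.105 0 -0.011 0 0 0;0 0.12 0 -0.01 0 0 0;0 0.135 0 -0.008 0 0 0;0 0.15 0 -0.005 0 0 0;0 0.164 0 -0.001 0 0 0;0 0.179 0 0.004 0 0 0;0 0.193 0 0.009 0 0 0;0 0.207 0 0.015 0 0 0;0 0.221 0 0.022 0 0 0;0 0.234 0 0.029 0 0 0;0 0.234 0 0.029 0 0 0;0 0.234 0 0.029 0 0 0"

```text
time_s: 17.28
position: [0.5131, -0.2447, 0.1976]
tcp_rot: [[-0.995, 0.103, 0.0], [0.103, 0.995, 0.002], [-0.0, 0.002, -1.0]]
force: [2.6, 4.9, -3.9]
opening: 0.132
grasp_force: 30.0
```

```bash
python3 arc.py 1.0 0 18
```

```text
17.2833 [ 0.51307545 -0.24471885  0.19764479] [ 2.62546825  4.90500949 -3.9167741 ] 0.13213398840433643 30.004066205292474
err mm [ 1.55183938 -0.73368037  0.36933016]
0.014 -0.000 0.009 0 0 0 0.94
0.027 -0.000 0.018 0 0 0 0.89
0.039 -0.000 0.029 0 0 0 0.83
0.051 -0.000 0.039 0 0 0 0.78
0.063 -0.000 0.051 0 0 0 0.72
0.073 -0.000 0.063 0 0 0 0.67
0.084 -0.000 0.076 0 0 0 0.61
0.093 -0.000 0.089 0 0 0 0.56
0.101 -0.000 0.103 0 0 0 0.5
0.109 -0.000 0.117 0 0 0 0.44
0.116 -0.000 0.132 0 0 0 0.39
0.122 -0.000 0.147 0 0 0 0.33
0.128 -0.000 0.162 0 0 0 0.28
0.132 -0.000 0.178 0 0 0 0.22
0.136 -0.000 0.194 0 0 0 0.17
0.138 -0.001 0.210 0 0 0 0.11
0.140 -0.001 0.226 0 0 0 0.06
0.141 -0.001 0.242 0 0 0 0.0
```

jog_arm --rows "0 0.014 0 0.009 0 0 0;0 0.027 0 0.018 0 0 0;0 0.039 0 0.029 0 0 0;0 0.051 0 0.039 0 0 0;0 0.063 0 0.051 0 0 0;0 0.073 0 0.063 0 0 0;0 0.084 0 0.076 0 0 0;0 0.093 0 0.089 0 0 0;0 0.101 0 0.103 0 0 0;0 0.109 0 0.117 0 0 0;0 0.116 0 0.132 0 0 0;0 0.122 0 0.147 0 0 0;0 0.128 0 0.162 0 0 0;0 0.132 0 0.178 0 0 0;0 0.136 0 0.194 0 0 0;0 0.138 0 0.21 0 0 0;0 0.14 0 0.226 0 0 0;0 0.141 0 0.24 0 0 0;0 0.141 0 0.242 0 0 0;0 0.141 0 0.242 0 0 0"

```text
time_s: 18.95
position: [0.4439, -0.237, 0.0784]
tcp_rot: [[-0.995, 0.102, 0.001], [0.102, 0.995, 0.002], [-0.001, 0.003, -1.0]]
force: [2.9, 10.4, 11.2]
opening: 0.133
grasp_force: 30.0
```

```bash
python3 arc.py 0 0 1; python3 - <<'E'
from h import *
from rig import capture,spot_point
c=capture('side');print([spot_point(l,c)[:1] for l in('lid_pull','stay_grip')])
E
```

```text
18.95 [ 0.44388338 -0.23701904  0.07844278] [ 2.94736868 10.41434726 11.19084329] 0.1325024098895639 29.987037268001586
err mm [ 0.68459689 -0.15493115 -1.44359876]
0.000 0.000 0.000 0 0 0 0.0
[[{'point': [0.4463, -0.2371, 0.0746], 'conf': 0.81}], [{'point': [0.5347, -0.2469, -0.002], 'conf': 0.7}]]
```

jog_arm --rows "0.5 0 0 0 0 0 0;0.5 0 0 0 0 0 0;0.5 0 0 0 0 0 0;0.5 0 0 0 0 0 0;0.5 0 0 0 0 0 0;0.5 0 0 0 0 0 0;0.5 0 0 0 0 0 0;0.5 0 0 -0.05 0 0 0;0.5 0 0 -0.12 0 0 0;0.5 0 0 -0.2 0 0 0;0.5 0 0 -0.28 0 0 0;0.5 0 0 -0.36 0 0 0;0.5 0 0 -0.44 0 0 0;0.5 0 0 -0.44 0 0 0;0.5 0 0 -0.44 0 0 0;0.5 0 0 -0.44 0 0 0"

```text
time_s: 20.43
position: [0.4435, -0.2384, 0.2967]
tcp_rot: [[-0.995, 0.102, 0.002], [0.102, 0.995, -0.0], [-0.002, 0.0, -1.0]]
force: [-0.0, 0.5, -0.5]
opening: 0.498
grasp_force: 0.0
```

```bash
python3 - <<'E'
from h import *
from rig import capture,spot_point
import cv2
c=capture('side')
for l in('lid_pull','stay_grip','flux_jar','spool','usb_stick','pen'):print(l,[(np.round(q['point'],4),q['conf']) for q in spot_point(l,c)[:1]])
cv2.imwrite('pics/f.png',cv2.resize(c['pixels'][140:300,220:480,::-1],(780,480),interpolation=cv2.INTER_CUBIC))
E
```

```text
lid_pull [(array([ 0.4461, -0.2352,  0.0724]), 0.65)]
stay_grip [(array([ 0.4457, -0.3327,  0.0611]), 0.79)]
flux_jar [(array([ 0.7393, -0.1254,  0.001 ]), 0.87)]
spool [(array([ 7.553e-01, -2.161e-01, -3.000e-04]), 0.86)]
usb_stick [(array([0.4745, 0.0613, 0.0016]), 0.75)]
pen [(array([ 0.5861, -0.0411, -0.0024]), 0.66)]
```

View pics/f.png

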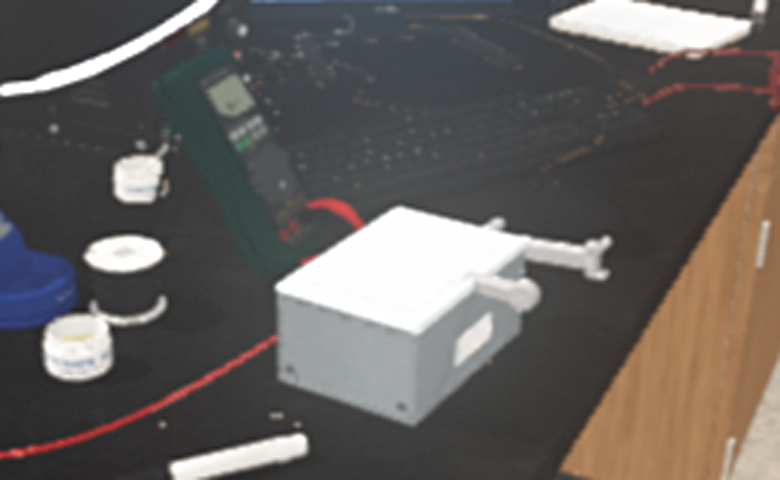

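The lid lies shut on the rim (pull at (520,292)), the stay is folded forward at (575,252), and the bystanders are in place.

```bash
python3 -c "
from rig import bot
print(bot.hand_in())"
```

```text
the job is handed in; nothing more can be done
None
```

The job is handed in: the last picture shows the lid shut, the stay folded fully forward, the gripper clear and the bystanders where they were; the hand-in returned no verdict.

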